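# Close up the filter valve and hold its knob pressed

### The arm

A 6-joint arm with a two-finger parallel gripper is mounted at the origin on the work surface. World frame = base frame: x ahead of the robot, y to its left, z up, the work surface at z = 0. Lengths are in m, angles in rad, forces in N, time in s.
With the tool pointing down it reaches from about 0.4 to 0.825 m from the base axis. Payload 7 kg.
Tool frame: the origin (TCP) lies between the finger pads; the fingertips stand 22 mm ahead of it and the grasp point (between the pads) lies 3 mm ahead of it; z points along the fingers, y is the line along which they close (so a half turn about z gives the same grasp; the last joint's range is limited). The gripper opens to 85 mm and grips with 20 to 120 N. Pads are 22 mm wide; open, the fingers measure 114 mm over their backs; the gripper's body (76 mm by 85 mm) begins 54 mm behind the grasp point. The pads swing forward as they close: fully open they stand 13 mm farther back than shut.
Start: joints at [-0.869, 0.359, 0.012, 0, -1.224, -0.288], TCP at [0.271, -0.618, 0.253] pointing down, gripper open.
Joint ranges: [-3.07, 3.07], [-1.43, 2.12], [-1.02, 1.25], [-3.03, 1.67], [-3.05, -0], [-3.03, 3.03]. Speed limits (rad/s): [2.39, 2.39, 3.01, 3.14, 3.14, 3.14].

### API

Orientations are given as a unit quaternion [x, y, z, w].
In Python, from plant import get_obs, snapshot, finish_job gives the robot as it stands. The module is installed in compiled form; this text tells all that it offers.
- The arm moves only by the tool inch_along, called after "Emit:" as name(argument=value, ...) on one line, values as JSON. Schema: {"type":"object","properties":{"moves":{"type":"array","items":{"type":"number"},"minItems":5,"maxItems":25},"only":{"type":"string"},"quiet":{"type":"boolean"},"lines":{"type":"string"}},"required":["moves"],"additionalProperties":false}. moves is one flat list of numbers that holds 1 to 5 rows one after another, with no inner brackets; each row has 5 numbers: the finger opening in m, then dx, dy, dz in shares of the most that a row can go, 1 being 62.5 mm, then a turn about the tool's z in parts of the range, where 1.0 means 2 pi rad; each row shifts and turns the commanded pose from where the row before left it, along the tool's axes as they then stand; what a row does not reach is not made up. A row lasts 1/8 s, in which the tool goes at most 0.0625 m and 0.188 rad, less where a joint would pass 70% of its speed; a pose out of reach is approached as far as the arm can. The fingers move at their own pace and stop on an object; the grip force is fixed at half the most. Time passes only in rows, so rows that do not move let the fingers close. The tool returns the time, the measured TCP pose, the force, the opening and the grip force at its end. only (a regular expression) keeps the lines of the reply that match it, lines (a string "A,B") keeps lines A to B, and quiet returns only ok. Input that does not fit is refused with a message, and nothing moves.
- get_obs(): the state, without advancing time (a new reading comes with each control period).
- snapshot(name): name is "scene" or "top" or "wrist"; returns a dict with "img" (400x640x3 uint8, red, green, blue), "vertical_fov" (degrees; the focal length in pixels is half the picture's height over the tangent of half this angle, whatever the lens; pixels are square), "cx", "cy" (the principal point, pixels), "extrinsics" (4x4, takes a point from world to camera coordinates); the wrist camera has in their place "mount" (4x4, takes a point from camera to tool coordinates, whose origin is the TCP and whose axes are the flange's). Camera axes: x right, y down, z forward; pixel columns grow to the right and rows downward; lengths in m; the calibration is good to about 2 mm. A picture is of the moment at which its call begins: read the wrist's pose just before it. There is no depth.
- finish_job(): hands the job in; it is judged then, once.
The state is a dict: "time": time; "qpos": joint angles; "dq": joint speeds; "joint_efforts": joint torques, N m; "tcp_pos": TCP position; "tool_rot": TCP orientation; "force": force on the tool from outside, world axes, zero at the start; "moment": the same for the moment, N m; "opening": finger opening in m; "grip_force": force on a finger pad.
Only numpy, scipy, OpenCV 4.12 (cv2) and the standard library are available. Lean on these libraries where they do the work, as an engineer would, in place of code of your own. Each camera call takes 0.05 s, during which the arm holds its last target. There are 200 camera calls.

### The job

First slide the grey valve block along its rail until it sits flush against the white filter head. Then pick up the black knob, turn it so that the flat in its bore matches the flat of the brass D-shaft on the block, and push it fully home on the shaft. Finish while still holding the knob and pressing it so that the sprung shaft stays all the way down, with the block still flush and the other things around left where they stand.

Things in the scene. Friction and masses are not known exactly. Their poses are not given: they have to be found in the camera images.
- rail: Aluminium rail fixed to the boards, 84 (x) by 270 (y) by 10 mm, 5 mm lips on its long edges; y from -185 to +85 mm of its origin, which is on the work surface. On it a fixed white filter head, 70 wide, top 60 mm above the surface, y from -150 to -50 mm, with a blue dome (to 80 mm) and a brass stub at -y. The head's gasket face at y = -50 mm looks to +y.
- valve (a joint): Gap in m between the grey valve block and the filter head: 0 flush (hard stop), at most 0.05. The block slides along the rail's y (+y opens) with about 5 N of friction and stays where left. It is 70 x 70 mm, underside 10 and top 60 mm above the work surface; flush, it covers y = -50 to +20 mm of the rail.
- valve_end (a point): Centre of the block's free end face (70 mm wide, 50 mm tall, looks to the rail's +y), 35 mm above the work surface; push here towards the rail's -y to close the gap. Its axes are those of the rail.
- shaft_top (a point): Centre of the top of the upright brass D-shaft in the middle of the block's top; 86.5 mm above the work surface unpressed. Shaft 14 mm across, 26.5 mm out of the block, top 3 mm chamfered 1.5 mm. Turns with the shaft: x points out through the flat (3.5 mm from the axis), z up. A red line along x marks its top.
- spindle (a joint): Turn of the D-shaft, rad, counter-clockwise from above: at 0 its flat (+x) looks along the rail's +x. Starts within 0.7 either way, stops at 0.9; stiff, holds its angle (0.25 N m).
- shaft (a joint): How far the sprung D-shaft is pressed down, m: 0 up, 0.006 fully down against a hard stop. It takes 4 N to start and 10 N fully down; it springs back when let go.
- knob: Black knob (about 60 g) standing bore down; origin: centre of its underside. Round skirt 47 mm wide, 18 mm high; on it a centred bar grip 42 long (x), 14 thick (y), 25 mm high: 43 mm in all. D-bore from below on the axis, 16 mm deep, 16 mm across (1 mm clearance round the shaft), flat on the +x side 4.5 mm from the axis. A white line on the bar's top and end marks the +x (flat) end.
- knob_seat (a point): Centre of the bore's closed end, in the knob, 16 mm above its underside; it meets shaft_top when the knob is fully home. Axes as the knob.
- bucket: Teal folding silicone bucket set rigid, 190 mm wide (the bail 200 mm), 120 mm tall; origin at the centre of its underside. Leave alone.
- hex_keys: Steel hex keys in an orange plastic case, 70 x 150 x 26 mm; origin at the centre of its underside. Leave alone.
- pot: Small white ceramic pot, 110 mm wide plus two dark side handles, 95 mm tall; origin at the centre of its underside. Leave alone.
- funnel: Red plastic funnel standing mouth down, 110 mm wide, 115 mm tall; origin at the centre of its underside. Leave alone.
- cartridge: Spare filter cartridge, white and blue can 68 mm wide, 170 mm tall; origin at the centre of its underside. Leave alone.
- pedal_bin: Steel pedal bin with a black lid, 210 mm wide, 254 mm tall, fixed; origin at the centre of its underside.
Things that resemble listed ones, but are neither listed nor needed, are in the scene too. There is more than one size of the knob; the one meant has the size given above.

How it is judged:
By the outcome, as a careful person would: the job done as asked, in the order asked, and still so for the second after the job is handed in, while the arm keeps its last pose, push and grip.
It also fails if it takes over 51 s, if anything falls off the work surface, if the arm or the gripper's body presses on something with over 40 N, if the wrist force passes 120 N, or if a joint passes its speed limit or range.

## Working session

There is one attempt and no reset: what is moved stays moved. The work goes in short steps, Python scripts to look and compute and a tool call to move; the robot and the scene stay as the last step left them, time stands still between calls to the robot, and variables do not carry over. Pictures are saved under pics/ and viewed, at most 10 in all, crops included, and the job is handed in when it is done.

```bash
mkdir -p pics
```

Create h.py:
```python
import numpy as np, cv2, json
from plant import get_obs, snapshot
from scipy.spatial.transform import Rotation as R
def take(name,tag):
    o=get_obs(); s=snapshot(name)
    T=np.eye(4)
    if name=="wrist":
        W=np.eye(4); W[:3,:3]=R.from_quat(o["tool_rot"]).as_matrix(); W[:3,3]=o["tcp_pos"]
        T=np.linalg.inv(W@np.array(s["mount"]))
    else: T=np.array(s["extrinsics"])
    f=200/np.tan(np.radians(s["vertical_fov"])/2)
    np.savez(f"pics/{tag}.npz",img=s["img"],T=T,f=f,cx=s["cx"],cy=s["cy"])
    cv2.imwrite(f"pics/{tag}.png",s["img"][:,:,::-1])
def ray(tag,u,v,z):
    d=np.load(f"pics/{tag}.npz"); M=np.linalg.inv(d["T"])
    r=M[:3,:3]@np.array([(u-d["cx"])/d["f"],(v-d["cy"])/d["f"],1]); c=M[:3,3]
    return c+r*(z-c[2])/r[2]
def proj(tag,p):
    d=np.load(f"pics/{tag}.npz"); q=d["T"]@np.append(p,1)
    return d["f"]*q[:2]/q[2]+[d["cx"],d["cy"]]
def crop(tag,out,x0,y0,x1,y1,k):
    i=cv2.imread(f"pics/{tag}.png")[y0:y1,x0:x1]
    cv2.imwrite(f"pics/{out}.png",cv2.resize(i,None,fx=k,fy=k,interpolation=cv2.INTER_CUBIC))
```

Run:
```python
from h import *
for n in("scene","top","wrist"): take(n,n+"0")
a=cv2.imread("pics/top0.png");
for n in("scene0","top0"):
    d=np.load(f"pics/{n}.npz");print(n,d["f"],d["cx"],d["cy"],np.linalg.inv(d["T"]).round(3).tolist())
print(get_obs())
```

```text
scene0 480.9203044324508 318.0523665786059 190.18994198584576 [[0.012, 0.809, -0.588, 1.56], [1.0, -0.012, 0.004, -0.038], [-0.003, -0.588, -0.809, 1.442], [0.0, 0.0, 0.0, 1.0]]
top0 477.96643141374994 326.08817910865343 194.8445917182754 [[0.028, -0.994, 0.103, 0.403], [-1.0, -0.028, 0.004, -0.039], [-0.001, -0.103, -0.995, 1.64], [0.0, 0.0, 0.0, 1.0]]
{'time': 0.15, 'qpos': array([-8.68905978e-01,  3.59244030e-01,  1.12935176e-02, -2.30324415e-04,
       -1.22412753e+00, -2.88094573e-01]), 'dq': array([-0.0017446 , -0.00228134,  0.00334084,  0.00111058, -0.00104098,
        0.00082021]), 'joint_efforts': array([-1.45557970e-03, -5.83877206e+01,  2.93652481e+01,  6.94061950e+00,
       -4.25470993e-03, -3.67563217e-06]), 'tcp_pos': array([ 0.27124529, -0.61774245,  0.2525798 ]), 'tool_rot': array([-2.05386535e-01,  9.78680719e-01,  6.15376565e-04, -2.09135200e-04]), 'force': array([0.09647413, 0.39475376, 0.40979611]), 'moment': array([ 0.0189356 , -0.00604007,  0.0039168 ]), 'grip_force': 0.0, 'opening': 0.0851054870217003}
```

View pics/top0.png

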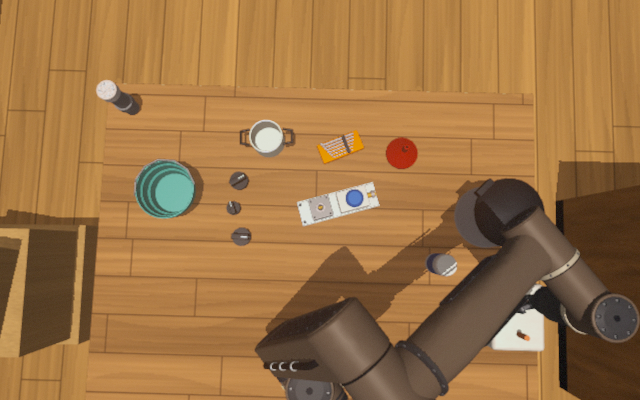

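View pics/scene0.png

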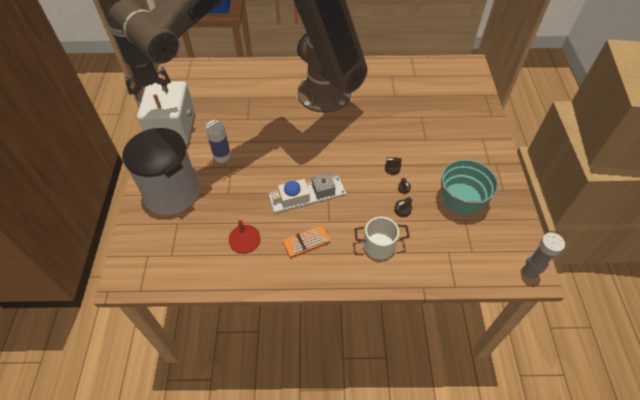

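Run:
```python
from h import *
a=cv2.imread("pics/top0.png");b=cv2.imread("pics/scene0.png")
f=lambda i,x0,y0,x1,y1,w,h:cv2.resize(i[y0:y1,x0:x1],(w,h),interpolation=cv2.INTER_CUBIC)
A=f(a,215,165,265,255,320,576);B=f(b,380,145,420,220,307,576)
cv2.imwrite("pics/k.png",np.hstack([A,B]))
A=f(a,290,170,390,235,800,520)
cv2.imwrite("pics/r.png",A)
for u,v in((239,180),(233,208),(241,237),(321,207)):print(ray("top0",u,v,.03).round(3))
```

```text
[0.612 0.265 0.03 ]
[0.516 0.281 0.03 ]
[0.419 0.249 0.03 ]
[ 0.527 -0.016  0.03 ]
```

View pics/k.png

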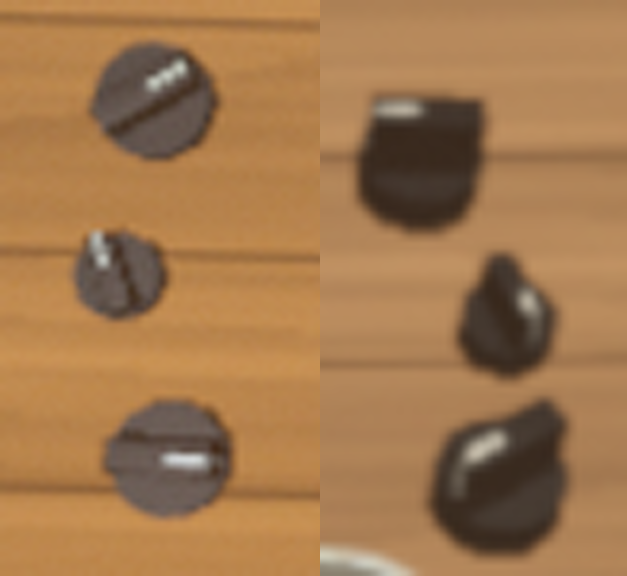

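View pics/r.png

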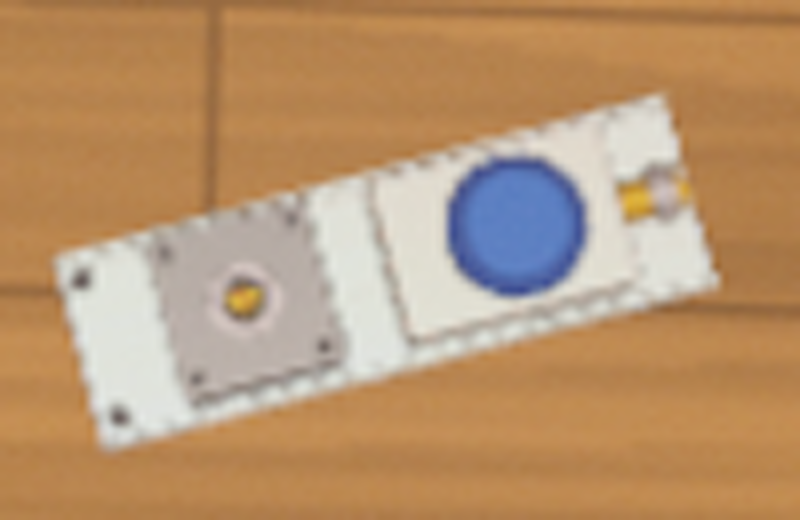

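Add to h.py:
```python
def tool():
    o=get_obs(); return np.array(o["tcp_pos"]),R.from_quat(o["tool_rot"]).as_matrix()
def delta(p,ydir=None):
    "tool-frame shift to world p (applied in the present frame); turn bringing tool y onto ydir (mod pi)"
    t,M=tool(); s=M.T@(np.array(p)-t); a=0
    if ydir is not None:
        w=M.T@np.append(ydir,0) if len(ydir)==2 else M.T@ydir
        a=np.arctan2(-w[0],w[1]); a=(a+np.pi/2)%np.pi-np.pi/2
    print("shift",s.round(4),"turn",round(a,3),"q",get_obs()["qpos"].round(2),"tcp",t.round(4)); return s,a
```

Run:
```python
from h import *
z=.015
c=[ray("top0",290+u/8,170+v/8,z) for u,v in((55,258),(105,450),(662,93),(718,287))]
TL,BL,TR,BR=c; print(np.linalg.norm(TL-BL),np.linalg.norm(TL-TR))
ry=((TL+BL)-(TR+BR))[:2]; ry/=np.linalg.norm(ry); rx=np.array([ry[1],-ry[0]])
cen=sum(c)[:2]/4; org=cen+ry*.05
print("ry",ry,"rx",rx,"yaw",np.arctan2(rx[1],rx[0]),"org",org)
# block top corners z=.06
b=[ray("top0",290+u/8,170+v/8,.06) for u,v in((155,245),(193,405),(303,200),(345,360))]
for p in b: print("blk",(p[:2]-org)@rx,(p[:2]-org)@ry)
s=ray("top0",290+243/8,170+299/8,.0865)[:2];print("shaft",s,(s-org)@rx,(s-org)@ry)
k=ray("top0",215+121/6.4,165+275/6.4,.012);print("knob",k)
g=(sum(b)[:2] if 0 else sum(x[:2] for x in b)/4); e=(g-org)@ry+.035; print("end at",e)
delta(np.append(org+ry*(e+.05),.2),rx); delta(np.append(org+ry*(e+.05),.2),ry); print(tool()[1])
print(np.linalg.norm(org+ry*(e+.05)),org+ry*e)
```

```text
0.08461502781692161 0.2690947225332752
ry [-0.28721069  0.95786743] rx [0.95786743 0.28721069] yaw 0.2913135580865238 org [ 0.52636136 -0.02616635]
blk 0.032198866544017324 0.04147617303469496
blk -0.03602277638092507 0.04335587899994901
blk 0.03433418291304354 -0.022694779917962638
blk -0.034406161169489136 -0.02213296105020489
shaft [ 0.52183539 -0.01475269] -0.0010571535271092633 0.01223267359339276
knob [0.51723709 0.28152242 0.012     ]
end at 0.04500107776661911
shift [-0.483   0.5333  0.0532] turn -1.448 q [-0.87  0.36  0.01 -0.   -1.22 -0.29] tcp [ 0.2712 -0.6177  0.2526]
shift [-0.483   0.5333  0.0532] turn 0.122 q [-0.87  0.36  0.01 -0.   -1.22 -0.29] tcp [ 0.2712 -0.6177  0.2526]
[[-9.15632655e-01 -4.02015426e-01 -6.62133297e-04]
 [-4.02015941e-01  9.15631985e-01  1.11860725e-03]
 [ 1.56573055e-04  1.29042147e-03 -9.99999155e-01]]
0.503269402311339 [0.51343657 0.01693872]
```

Careful with the scale: shifts go in shares of 62.5 mm and turns go in shares of 2 pi rad. That gives: 0.044 m is 0.704, -0.04 m is -0.64.

Emit:
inch_along(moves=[0.085,-0.48,0.528,-0.48,0,0.085,-0.64,0.704,-0.32,0,0.085,-0.64,0.704,0,0,0.085,-0.64,0.704,0,0,0.085,-0.64,0.704,0,0])

```text
time: 0.78
tcp_pos: [0.3614, -0.3487, 0.3032]
tool_rot: [-0.205, 0.979, -0.0, 0.0]
force: [1.7, 0.2, 0.6]
opening: 0.085
grip_force: 0.0
```

Emit:
inch_along(moves=[0,-0.64,0.704,0,0,0,-0.64,0.704,0,0,0,-0.64,0.704,0,0,0,-0.64,0.704,0,0,0,-0.64,0.704,0,0])

```text
time: 1.4
tcp_pos: [0.456, -0.0667, 0.3034]
tool_rot: [-0.206, 0.979, 0.0, 0.0]
force: [1.6, -0.3, 0.0]
opening: -0.0001
grip_force: 0.0
```

Run:
```python
from h import *
ry=np.array([-.2872,.9579]);org=np.array([.5264,-.0262]);delta(np.append(org+ry*.085,.2),ry)
```

```text
shift [-0.0911  0.0931  0.1035] turn 0.123 q [ 0.28 -0.04 -0.35 -0.   -1.25 -1.44] tcp [ 0.456  -0.0667  0.3034]
```

In the tool's units: 0.046 m is 0.736, -0.045 m is -0.72, 0.123 rad is 0.0196.

Emit:
inch_along(moves=[0,-0.72,0.736,0,0,0,-0.72,0.736,0,0,0,0,0,0,0.0196])

```text
time: 1.78
tcp_pos: [0.5009, 0.0518, 0.3024]
tool_rot: [-0.146, 0.989, -0.0, -0.001]
force: [-0.4, -1.1, -0.0]
opening: 0.0
grip_force: 0.0
```

Run:
```python
from h import *
take("wrist","w1")
ry=np.array([-.2872,.9579]);org=np.array([.5264,-.0262]);delta(np.append(org+ry*.085,.06),ry)
i=cv2.imread("pics/w1.png");cv2.imwrite("pics/w1b.png",cv2.resize(i,(800,500)))
```

```text
shift [-0.0034  0.0041  0.2425] turn -0.007 q [ 0.49  0.04 -0.28 -0.   -1.25 -1.78] tcp [0.5002 0.0504 0.3025]
```

View pics/w1b.png

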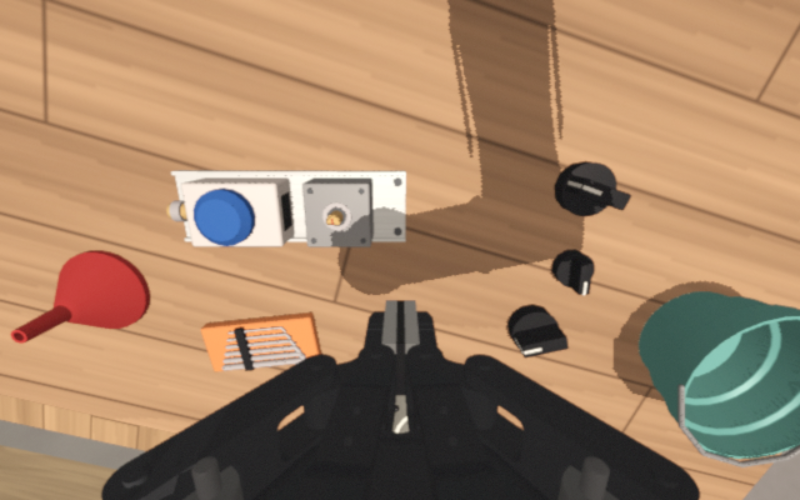

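In the tool's units: 0.055 m is 0.88, 0.05 m is 0.8, -0.007 rad is -0.0011.

Emit:
inch_along(moves=[0,-0.048,0.064,0.8,-0.0011,0,0,0,0.88,0,0,0,0,0.88,0,0,0,0,0.8,0,0,0,0,0.592,0])

```text
time: 2.45
tcp_pos: [0.5008, 0.0521, 0.0544]
tool_rot: [-0.149, 0.989, -0.0, -0.001]
force: [0.2, 0.1, 1.1]
opening: -0.0001
grip_force: 0.0
```

Emit:
inch_along(moves=[0,0,-0.16,0,0,0,0,-0.16,0,0,0,0,-0.16,0,0])

```text
time: 2.82
tcp_pos: [0.5112, 0.0243, 0.0576]
tool_rot: [-0.148, 0.989, 0.001, 0.001]
force: [-1.4, 6.1, -5.4]
opening: -0.0005
grip_force: 3.2
```

Run:
```python
from h import *
ry=np.array([-.2872,.9579]);org=np.array([.5264,-.0262]);delta(np.append(org+ry*.0345,.055),ry)
print(get_obs()["force"][:2]@ry)
```

```text
shift [ 0.     -0.0182  0.0025] turn 0.006 q [ 0.43  0.31 -0.59 -0.   -0.67 -1.7 ] tcp [0.5112 0.0243 0.0576]
6.278436688556438
```

In the tool's units: -0.006 m is -0.096, -0.005 m is -0.08.

Emit:
inch_along(moves=[0,0,-0.096,0.032,0,0,0,-0.096,0,0,0,0,-0.08,0,0,0,0,-0.048,0,0])

```text
time: 3.32
tcp_pos: [0.5168, 0.0081, 0.0563]
tool_rot: [-0.147, 0.989, 0.003, 0.002]
force: [-19.6, 41.8, 11.3]
opening: 0.0
grip_force: 23.1
```

Emit:
inch_along(moves=[0,0,-0.048,0,0,0,0,-0.032,0,0])

```text
time: 3.58
tcp_pos: [0.517, 0.0075, 0.0564]
tool_rot: [-0.147, 0.989, 0.005, 0.002]
force: [-31.7, 69.8, 19.4]
opening: -0.0
grip_force: 38.4
```

Run:
```python
from h import *
ry=np.array([-.2872,.9579]);org=np.array([.5264,-.0262]);delta(np.append(org+ry*.0345,.055),ry)
print(get_obs()["force"][:2]@ry)
```

```text
shift [ 0.0007 -0.0005  0.0013] turn 0.004 q [ 0.39  0.32 -0.57 -0.01 -0.67 -1.65] tcp [0.517  0.0075 0.0564]
75.9392298292508
```

In the tool's units: -0.05 m is -0.8, 0.03 m is 0.48.

Emit:
inch_along(moves=[0,0,0.32,0,0,0,0,0.48,-0.16,0,0,0,0,-0.8,0,0.085,0,0,-0.8,0,0.085,0,0,-0.32,0])

```text
time: 4.2
tcp_pos: [0.5051, 0.0483, 0.1898]
tool_rot: [-0.149, 0.989, 0.001, 0.004]
force: [-0.1, 0.4, -1.0]
opening: 0.0357
grip_force: 0.0
```

Emit:
inch_along(moves=[0.085,-0.16,-0.32,0,0,0.085,-0.16,-0.32,0,0,0.085,0,0,0,0])

```text
time: 4.58
tcp_pos: [0.5352, 0.0146, 0.1862]
tool_rot: [-0.148, 0.989, 0.0, 0.002]
force: [-0.3, -0.7, 0.5]
opening: 0.0848
grip_force: 0.0
```

Run:
```python
from h import *
take("wrist","w2")
ry=np.array([-.2872,.9579]);org=np.array([.5264,-.0262]);sh=org-ry*.015
print(get_obs()["tcp_pos"],proj("w2",np.append(sh,.0865)),proj("w2",[.517,.2815,.043]))
i=cv2.imread("pics/w2.png");cv2.imwrite("pics/w2b.png",cv2.resize(i,(800,500)))
```

```text
[0.53460283 0.01496282 0.18583086] [257.84619566 182.94338212] [567.21671278 245.74472782]
```

View pics/w2b.png

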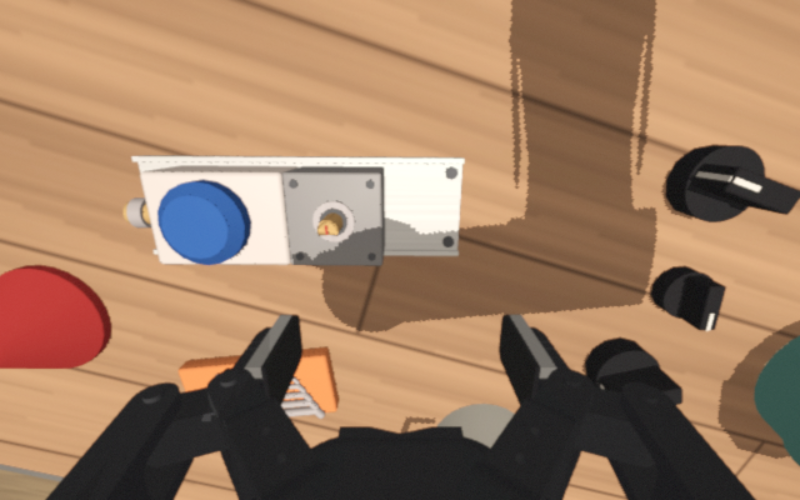

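Run:
```python
from h import *
a=cv2.imread("pics/w2.png")
A=cv2.resize(a[160:210,240:290],(400,400),interpolation=cv2.INTER_CUBIC)
B=cv2.resize(a[205:270,515:580],(400,400),interpolation=cv2.INTER_CUBIC)
cv2.imwrite("pics/w2c.png",np.hstack([A,B]))
```

```text
(no output)
```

View pics/w2c.png

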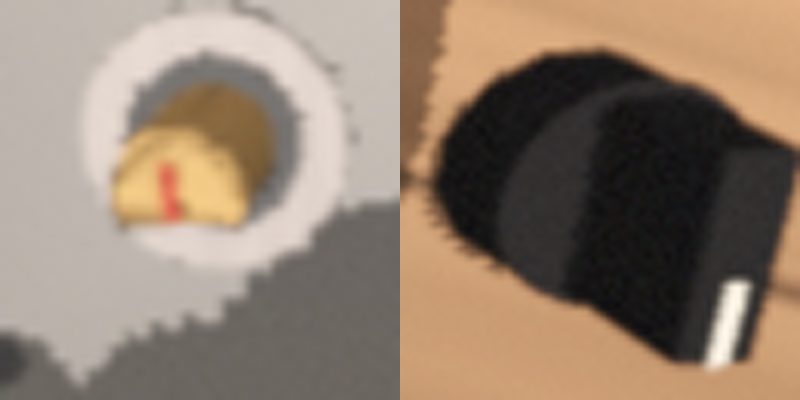

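Run:
```python
from h import *
r=lambda u,v,z:ray("w2",u,v,z)[:2]
S=lambda x,y:r(240+x/8,160+y/8,.0865)
ry=np.array([-.2872,.9579]);rx=np.array([.9579,.2872]);org=np.array([.5264,-.0262])
for n,p in dict(L=(113,190),Rr=(250,200),top=(180,125),fl=(120,225),fr=(242,224),r0=(168,165),r1=(175,220)).items():
    q=S(*p)-org; print(n,q@rx,q@ry)
K=lambda x,y:r(515+(x-400)/400*65,205+y/400*65,.043)
A,B,C,D=[K(*p) for p in((728,148),(797,150),(747,362),(680,358))]
print("bar",[np.linalg.norm(x) for x in(A-D,B-C,A-B,D-C)],"cen",(A+B+C+D)/4)
d=(C+D-A-B);print("dir",d/np.linalg.norm(d),np.arctan2(d[1],d[0]))
# rail check: block top corners + rail corners
for p,z in(((133,157),.015),((463,159),.015),((459,253),.015),((287,168),.06),((382,168),.06),((382,265),.06),((290,264),.06)):
    q=r(p[0]/1.25,p[1]/1.25,z)-org;print(p,(q@rx).round(4),(q@ry).round(4))
```

```text
L 0.0006965547995820793 -0.018092466857582184
Rr 0.0016990711016257201 -0.004131673317638709
top -0.006159358685829724 -0.010815515346436542
fl 0.004424530116454991 -0.01763913882593374
fr 0.004264088542046973 -0.005087049605550019
r0 -0.001968558064950713 -0.012297591295546015
r1 0.0038651382566505634 -0.011949352294912539
bar [np.float64(0.04052727507327506), np.float64(0.04098356353056626), np.float64(0.011712965897136446), np.float64(0.012022907518132557)] cen [0.51721463 0.28481076]
dir [0.93097495 0.36508306] 0.37372201874989286
(133, 157) -0.0399 -0.1812
(463, 159) -0.0394 0.0868
(459, 253) 0.0415 0.0882
(287, 168) -0.0361 -0.0427
(382, 168) -0.0364 0.0232
(382, 265) 0.0357 0.0223
(290, 264) 0.0351 -0.0475
```

Run:
```python
from h import *
delta([.5172,.2832,.045],[-.365,.931])
```

```text
shift [-0.0613  0.2616  0.141 ] turn -0.077 q [ 0.39  0.18 -0.39  0.   -0.99 -1.67] tcp [0.5346 0.015  0.1858]
```

In the tool's units: 0.0536 m is 0.8576, 0.052 m is 0.832.

Emit:
inch_along(moves=[0.06,-0.192,0.832,0,0,0.06,-0.192,0.832,0,0,0.06,-0.192,0.832,0,0,0.06,-0.192,0.832,0,0,0.06,-0.208,0.8576,0,0])

```text
time: 5.25
tcp_pos: [0.515, 0.2856, 0.1856]
tool_rot: [-0.149, 0.989, 0.001, 0.001]
force: [1.2, 0.0, 0.1]
opening: 0.0599
grip_force: 0.0
```

Emit:
inch_along(moves=[0.05,0,0,0.48,-0.0123,0.05,0,0,0,0])

```text
time: 5.5
tcp_pos: [0.514, 0.2835, 0.153]
tool_rot: [-0.187, 0.982, -0.001, -0.002]
force: [-0.6, -0.3, 0.9]
opening: 0.05
grip_force: 0.0
```

Run:
```python
from h import *
take("wrist","w3")
delta([.5172,.2832,.045],[-.365,.931])
a=cv2.imread("pics/w3.png");print(proj("w3",[.5172,.2832,.043]))
cv2.imwrite("pics/w3b.png",cv2.resize(a[120:360,180:460],(700,600),interpolation=cv2.INTER_CUBIC))
```

```text
shift [-0.0021 -0.001   0.1094] turn 0.0 q [ 0.84  0.3  -0.32  0.   -0.96 -2.03] tcp [0.515  0.2835 0.1544]
[319.28688904 206.23749203]
```

View pics/w3b.png

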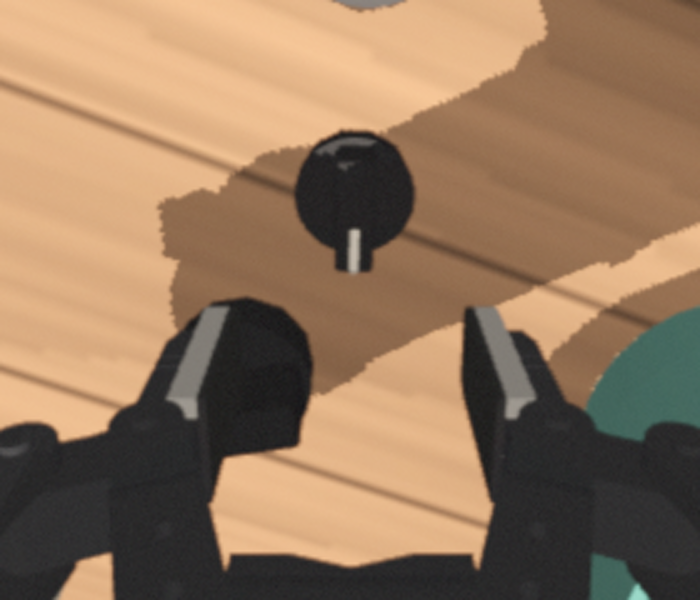

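In the tool's units: 0.05 m is 0.8, -0.002 m is -0.032.

Emit:
inch_along(moves=[0.05,-0.032,0.008,0.8,0,0.05,0,0,0.56,0,0.05,0,0,0.384,0,0,0,0,0,0,0,0,0,0,0])

```text
time: 6.18
tcp_pos: [0.5184, 0.2855, 0.0472]
tool_rot: [-0.186, 0.983, 0.001, 0.001]
force: [0.5, 0.7, 0.4]
opening: 0.0145
grip_force: 0.3
```

Emit:
inch_along(moves=[0,0,0,0,0,0,0,0,0,0])

```text
time: 6.42
tcp_pos: [0.5182, 0.2856, 0.0473]
tool_rot: [-0.186, 0.982, 0.001, 0.001]
force: [-1.3, -1.3, 7.4]
opening: 0.013
grip_force: 60.8
```

In the tool's units: -0.05 m is -0.8, -0.03 m is -0.48.

Emit:
inch_along(moves=[0,0,0,-0.48,0,0,0,0,-0.8,0,0,0,0,-0.8,0,0,0,0,0,0])

```text
time: 6.92
tcp_pos: [0.5193, 0.2868, 0.1808]
tool_rot: [-0.187, 0.982, 0.002, 0.004]
force: [0.9, -0.4, -2.9]
opening: 0.0127
grip_force: 59.7
```

Run:
```python
from h import *
s,a=delta([.5316,-.0365,.175],[-np.sin(.32),np.cos(.32)])
print(get_obs()["force"],get_obs()["opening"])
```

```text
shift [ 0.1071 -0.3053  0.0038] turn 0.055 q [ 0.83  0.28 -0.28  0.   -1.   -2.03] tcp [0.5193 0.2868 0.1808]
[ 0.87200282 -0.4204036  -2.89293805] 0.012664008351138253
```

In the tool's units: -0.051 m is -0.816, 0.018 m is 0.288.

Emit:
inch_along(moves=[0,0.288,-0.816,0,0,0,0.288,-0.816,0,0,0,0.288,-0.816,0,0,0,0.288,-0.816,0,0,0,0.288,-0.816,0,0])

```text
time: 7.55
tcp_pos: [0.5264, 0.0132, 0.1752]
tool_rot: [-0.186, 0.982, 0.0, 0.0]
force: [0.2, 0.6, -0.3]
opening: 0.0122
grip_force: 59.7
```

Emit:
inch_along(moves=[0,0.272,-0.8,0,0,0,0,0,0,0.0088,0,0,0,0,0])

```text
time: 7.92
tcp_pos: [0.529, -0.0386, 0.175]
tool_rot: [-0.159, 0.987, 0.0, -0.0]
force: [-0.4, 0.3, -0.9]
opening: 0.0126
grip_force: 59.7
```

Run:
```python
from h import *
take("wrist","w4")
delta([.5316,-.0365,.175],[-np.sin(.32),np.cos(.32)])
t,M=tool()
for n,p in dict(top=[0,0,.0043],topf=[-.021,0,.0043],topb=[.021,0,.0043],und=[0,0,.0473]).items(): print(n,proj("w4",t+M@np.array(p)))
sh=[.5306,-.0373];print("shaft",proj("w4",sh+[.0865]))
a=cv2.imread("pics/w4.png")
cv2.imwrite("pics/w4b.png",cv2.resize(a[130:330,210:430],(660,600),interpolation=cv2.INTER_CUBIC))
```

```text
shift [-0.0028  0.0007  0.0001] turn 0.0 q [ 0.3   0.19 -0.41 -0.   -0.97 -1.55] tcp [ 0.5291 -0.0381  0.1751]
top [321.98621817 270.72633439]
topf [322.00718539 304.44510231]
topb [321.96322496 233.74944314]
und [321.60189635 234.32994347]
shaft [321.66525355 213.78262773]
```

View pics/w4b.png

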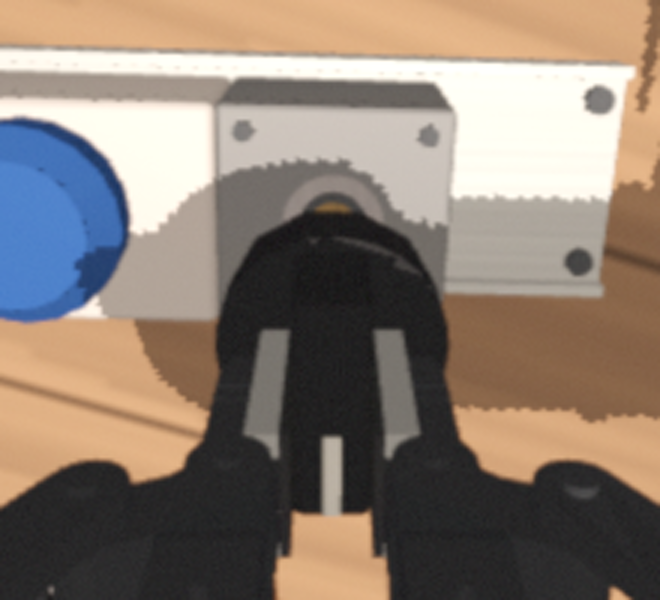

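Run:
```python
from h import *
from scipy.optimize import least_squares
t,M=tool()
P=lambda p:proj("w4",t+M@np.array(p))
th=np.linspace(0,2*np.pi,360)
def sil(dx,dy,dz):
    pts=np.array([P([dx+.0235*np.cos(a),dy+.0235*np.sin(a),h+dz]) for h in(.0293,.0473) for a in th])
    end=P([dx-.021,dy,.0043+dz]); ln=P([dx-.0105,dy,.0043+dz])
    return np.array([pts[:,0].min(),pts[:,0].max(),pts[:,1].min(),end[1],end[0]])
o=np.array([282.3,359,200,300.7,320.5])
print(sil(0,0,0).round(1))
r=least_squares(lambda q:sil(*q)-o,[0,0,0],diff_step=1e-4,x_scale=1e-3);print(r.x.round(4),r.fun.round(1))
ry=np.array([-.2872,.9579]);rx=np.array([.9579,.2872]);org=np.array([.5264,-.0262])
def u(x,y,z):
    q=ray("w4",210+x/3,130+y/3,z)[:2]-org; print((q@rx).round(4),(q@ry).round(4))
print("block top back corners");u(218,105,.06);u(453,110,.06)
print("screws");u(242,131,.06);u(428,136,.06);print("rail corners");u(634,67,.015);u(602,297,.015)
```

```text
[282.6 360.9 200.8 304.4 322. ]
[-0.0007 -0.0007  0.0039] [ 0.  -0.2 -0.1  0.1  0.2]
block top back corners
-0.0327 -0.0461
-0.033 0.0211
screws
-0.0253 -0.0393
-0.0252 0.0144
rail corners
-0.04 0.0876
0.0444 0.0878
```

Run:
```python
from h import *
delta([.5312,-.0370,.137],[-np.sin(.32),np.cos(.32)])
```

```text
shift [-0.0023  0.0003  0.0381] turn 0.0 q [ 0.3   0.19 -0.41 -0.   -0.97 -1.55] tcp [ 0.5291 -0.0381  0.1751]
```

In the tool's units: 0.02 m is 0.32, 0.012 m is 0.192.

Emit:
inch_along(moves=[0,-0.0368,0.0048,0.32,0,0,0,0,0.192,0,0,0,0,0.096,0,0,0,0,0,0])

```text
time: 8.48
tcp_pos: [0.5313, -0.0367, 0.1369]
tool_rot: [-0.16, 0.987, -0.0, -0.0]
force: [-0.1, 0.3, -1.0]
opening: 0.0127
grip_force: 59.7
```

Emit:
inch_along(moves=[0,0,0,0.032,0,0,0,0,0.032,0,0,0,0,0.032,0,0,0,0,0,0])

```text
time: 8.98
tcp_pos: [0.5314, -0.037, 0.1311]
tool_rot: [-0.159, 0.987, 0.0, -0.0]
force: [-0.2, -0.3, -0.2]
opening: 0.0123
grip_force: 59.7
```

```bash
python3 -c "
from h import *
delta([.5312,-.0370,.1118],[-np.sin(.32),np.cos(.32)]);print(get_obs()['force'],get_obs()['moment'])"
```

```text
shift [0.0002 0.     0.0193] turn -0.0 q [ 0.3   0.24 -0.46 -0.   -0.87 -1.55] tcp [ 0.5314 -0.037   0.1311]
[-0.19366712 -0.32729215 -0.208364  ] [-0.02774769 -0.02317805  0.06035145]
```

Already 2.7 mm below the shaft-top contact height with no force; continue gently.

In the tool's units: 0.002 m is 0.032.

Emit:
inch_along(moves=[0,0,0,0.032,0,0,0,0,0.032,0,0,0,0,0.032,0,0,0,0,0,0])

```text
time: 9.48
tcp_pos: [0.5314, -0.0369, 0.125]
tool_rot: [-0.159, 0.987, -0.0, -0.0]
force: [-0.5, 0.4, -0.3]
opening: 0.0124
grip_force: 59.7
```

Emit:
inch_along(moves=[0,0,0,0.032,0,0,0,0,0.032,0,0,0,0,0.016,0,0,0,0,0,0])

```text
time: 9.98
tcp_pos: [0.5314, -0.0369, 0.1201]
tool_rot: [-0.159, 0.987, -0.0, -0.0]
force: [-0.1, 0.3, -0.3]
opening: 0.0125
grip_force: 59.7
```

```bash
python3 -c "
from h import *
delta([.5312,-.0370,.1118],[-np.sin(.32),np.cos(.32)]);print(get_obs()['force'],get_obs()['moment'])"
```

```text
shift [0.0002 0.     0.0083] turn -0.0 q [ 0.3   0.26 -0.48  0.   -0.84 -1.55] tcp [ 0.5314 -0.0369  0.1201]
[-0.10673611  0.27745755 -0.2741443 ] [ 0.00073473 -0.0033889  -0.05500176]
```

In the tool's units: 0.002 m is 0.032.

Emit:
inch_along(moves=[0,0,0,0.032,0,0,0,0,0.032,0,0,0,0,0,0])

```text
time: 10.35
tcp_pos: [0.5316, -0.0369, 0.1164]
tool_rot: [-0.159, 0.987, -0.0, 0.0]
force: [-1.7, 0.0, 4.0]
opening: 0.0123
grip_force: 60.3
```

Emit:
inch_along(moves=[0,0,0,0.032,0,0,0,0,0.032,0,0,0,0,0,0])

```text
time: 10.72
tcp_pos: [0.5317, -0.037, 0.1128]
tool_rot: [-0.159, 0.987, -0.0, 0.0]
force: [-2.4, 0.9, 7.9]
opening: 0.0127
grip_force: 60.8
```

Emit:
inch_along(moves=[0,0,0,0.016,0,0,0,0,0.016,0,0,0,0,0,0])

```text
time: 11.1
tcp_pos: [0.5318, -0.0369, 0.1115]
tool_rot: [-0.16, 0.987, -0.0, 0.0]
force: [-4.6, 0.9, 12.7]
opening: 0.0126
grip_force: 61.7
```

```bash
python3 -c "
from h import *
delta([.5312,-.0370,.1118],[-np.sin(.32),np.cos(.32)]);print(get_obs()['force'],get_obs()['moment'])"
```

```text
shift [ 0.0006  0.0001 -0.0003] turn 0.0 q [ 0.3   0.27 -0.49  0.   -0.82 -1.55] tcp [ 0.5318 -0.0369  0.1115]
[-4.62143685  0.92238392 12.66914222] [ 0.3235381   1.66452019 -0.00692632]
```

In the tool's units: 0.001 m is 0.016, 0.0006 m is 0.0096.

Emit:
inch_along(moves=[0,0.0096,-0.0032,0.016,0,0,0,0,0.016,0,0,0,0,0,0])

```text
time: 11.48
tcp_pos: [0.532, -0.0371, 0.1111]
tool_rot: [-0.16, 0.987, -0.0, 0.001]
force: [-8.1, 3.1, 27.5]
opening: 0.0124
grip_force: 63.6
```

Run:
```python
from h import *
take("wrist","w5");take("top","t5")
a=cv2.imread("pics/w5.png");b=cv2.imread("pics/t5.png")
cv2.imwrite("pics/f.png",np.hstack([cv2.resize(a,(640,400))[100:360,:480],cv2.resize(b[150:240,270:390],(320,240)).repeat(1,0) if 0 else cv2.resize(b[150:240,280:390],(318,260))]))
delta([.5312,-.0370,.1118],[-np.sin(.32),np.cos(.32)]);print(get_obs()['force'],get_obs()['moment'])
```

```text
shift [ 0.0007  0.0003 -0.0007] turn 0.001 q [ 0.3   0.27 -0.49  0.   -0.82 -1.55] tcp [ 0.532  -0.0371  0.1111]
[-7.97572764  3.5988211  26.97590397] [ 1.2339798   3.31580392 -0.02692369]
```

View pics/f.png

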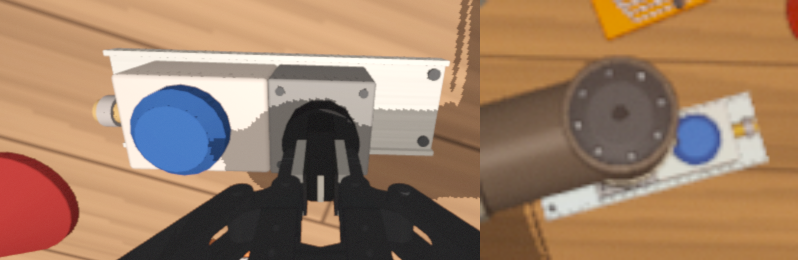

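```bash
python3 -c "
from plant import finish_job;print(finish_job())"
```

```text
the job is handed in; nothing more can be done
None
```

The job is handed in at about 11.5 s: the valve block is flush against the filter head, and the knob is fully home with the shaft against its down stop, still gripped and pressed with about 27 N; nothing else was seen to move, though I did not re-check the whole scene at the end.

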